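# Vise up the panel and hold a spring clamp gaping over its edge

### The arm

A 6-joint arm with a two-finger parallel gripper is mounted at the origin on the work surface. World frame = base frame: x ahead of the robot, y to its left, z up, the work surface at z = 0. Lengths are in m, angles in degrees, forces in N, time in s.
With the tool pointing down it reaches from about 0.25 to 0.8 m from the base axis. Payload 3.9 kg.
Tool frame: the origin (TCP) lies at the very end of the fingers, on their centre line; the grasp point (between the pads) lies manip.hold_point_z behind it (manip.hold_point_z is the distance from the TCP to the grasp point, in m); z points along the fingers, y is the line along which they close (so a half turn about z gives the same grasp; the last joint's range is limited). The gripper opens to 85 mm and grips with 20 to 120 N. Pads are 22 mm wide; open, the fingers measure 114 mm over their backs; the gripper's body (76 mm by 85 mm) begins 54 mm behind the grasp point. The pads swing forward as they close: fully open they stand 13 mm farther back than shut.
Start: joints at [-72.365, 14.897, -7.913, 67.191, 0, 90], TCP at [0.159, -0.5, 0.231] pointing down, gripper open.
Joint ranges: [-159.42, 159.42], [-47.68, 98.78], [-73.54, 78.23], [-108.79, 121.32], [-90, 84.71], [-180, 180]. Speed limits (degrees/s): [147.25, 147.25, 180, 180, 180, 180].

### API

Orientations are given as a 3x3 rotation matrix whose columns are the frame's x, y, z axes.
In Python, from workcell import manip gives the robot as it stands.
- The arm moves only by the tool arm_command, never from a script. Its argument "series" is a list of rows, each a list of 7 numbers: the turn, a rotation vector about the tool's x, y, z in degrees, then the shift along the tool's x, y, z in mm, then the finger opening in mm, from 0 to 85.4. In form: [[rx, ry, rz, dx, dy, dz, fingers], ...]. A call has 1 to 12 rows; each row shifts and turns the commanded pose from where the row before left it, along the tool's axes as they then stand; what a row does not reach is not made up. A row lasts 1/12 s, in which the tool goes at most 41.7 mm and 7.16 degrees, less where a joint would pass 70% of its speed; a pose out of reach is approached as far as the arm can. A call is refused whole if a number of a shift passes 41.7 or a number of a turn 7.16, either way. A call with a gripper value outside its range is refused whole. The fingers move at their own pace and stop on an object; the grip force is fixed at half the most. Time passes only in rows, so rows that do not move let the fingers close. It gives the time, the measured TCP pose, the force, the opening and the grip force at its end, in the units of the state.
- manip.get_state(): the state, without advancing time (a new reading comes with each control period).
- manip.capture(name): name is "scene" or "top" or "wrist"; returns a dict with "frame" (480x640x3 uint8, red, green, blue), "intrinsics" (3x3 intrinsics, pixels), "R" (3x3) and "t" (3): a world point X has camera coordinates R X + t; the wrist camera has in their place "mount" (4x4, takes a point from camera to tool coordinates, whose origin is the TCP and whose axes are the flange's). Camera axes: x right, y down, z forward; pixel columns grow to the right and rows downward; lengths in m; the calibration is good to about 2 mm. A picture is of the moment at which its call begins: read the wrist's pose just before it. There is no depth.
- manip.hand_in(): hands the job in; it is judged then, once.
The state is a dict: "clock": time; "q": joint angles; "qvel": joint speeds; "joint_torque": joint torques, N m; "ee_pos": TCP position; "tool_rot": TCP orientation; "ft_force": force on the tool from outside, world axes, zero at the start; "wrist_torque": the same for the moment, N m; "opening": finger opening in m; "finger_force": force on a finger pad.
Only numpy, scipy, OpenCV 4.12 (cv2) and the standard library are available. Lean on these libraries where they do the work, as an engineer would, in place of code of your own. Each camera call takes 0.05 s, during which the arm holds its last target. There are 200 camera calls.

### The job

Wind the vise crank clockwise until the wooden panel standing loose in the vise is gripped tight. Then squeeze the spring clamp's handles, take it off the plywood rail and bring it, jaws down and held wide open, astride the middle of the panel's top edge, one jaw pad on each side well below the edge and neither touching the wood. Finish still holding it gaping there so that I can slip the batten in under its pad; leave the other things on the bench alone.

Things in the scene. Friction and masses are not known exactly. Their poses are not given: they have to be found in the camera images.
- vise: Bench-top vise, fixed: two upright brown wooden chops 180 mm wide, 35 mm thick, tops 170 mm above the bench. Origin on the bench under the middle of the inner face of the rear (fixed) chop; x along the screw from crank end (-x side) to rear chop, y along the chops, z up. Two guide rods, 18 mm thick, at the height of the screw axis carry the panel.
- vise_jaw: Sliding front chop, 35 mm thick, carrying screw and crank. Moves along the vise's +x towards the rear chop, 6 mm per clockwise turn of the crank. Its origin coincides with the vise's when fully open (crank 0), with a gap of 30 mm between the chops.
- crank (a joint): Crank angle in rad, growing as it is wound clockwise seen from the crank's end (right-hand turn about the vise's +x); at 0 the arm points up. Starts at 0 to 3.1; the chops meet the panel at about 12.6 and it goes stiff at 13.6, panel tight. About 3 N at the handle until then; stays where left.
- crank_handle (a point): Best gripping point of the crank handle: a wooden sleeve 23 mm thick, 92 mm long, parallel to the vise's x, turning freely on its pin, 60 mm from the screw axis. The point is 58 mm out from the face of the crank arm (steel, 20 mm wide, 10 mm thick), 37 mm from the sleeve's free end; lowest in its circle it is 45 mm above the bench.
- crank_axis (a point): Point on the screw axis level with crank_handle, centre of the handle's circle of 60 mm radius; 105 mm above the bench. It moves along the vise's +x with the front chop.
- panel: Loose beech panel 18 mm thick (its x), 150 mm wide (its y), 125 mm high, 0.24 kg, standing on edge on the vise's guide rods between the chops. Origin at the middle of its underside, z up, x along the vise's x.
- panel_top (a point): Middle of the panel's top edge, 239 mm above the bench, 69 mm above the chops.
- rail: Plywood clamp rail, fixed: an upright strip 18 mm thick (its y), 260 mm long (its x), top edge 110 mm above the bench, on a foot 100 mm wide and 12 mm thick. Origin on the bench under its middle, z up.
- clamp: Steel spring clamp, 0.13 kg, 22 mm wide, 117 mm long, clipped on the rail's top edge, handles up. Origin on its pivot, 28 mm above the rail's edge at the start; x along pivot and rail, y across the opening, z up; the frame tilts with its +y half. Squeezed to the stop on the rail, its pivot sinks about 15 mm relative to the fingers. The coil spring round the pivot reaches 7 mm below it.
- clamp_arm (a joint): Angle between the clamp's halves in rad: 0 clipped on 18 mm, -0.38 shut, 0.5 at the stop, handles squeezed (40 mm between pads). Black handle sleeves, 23 to 67 mm above the pivot, spread upward: 48 mm above it 60 mm over the outer faces at 0; 34 mm and parallel at the stop. There the spring needs 11 N a handle at 0, 17 N at the stop.
- pad_a (a point): Middle of the inner face of the jaw pad on the clamp's +y half; pads are 14 mm high, 22 mm wide, centred 44 mm below the pivot.
- pad_b (a point): Middle of the inner face of the jaw pad on the clamp's -y half.
- glue: Bystander: glue bottle, 60 mm thick, 170 mm high. Origin at its underside.
- brush_jar: Bystander: glass jar 76 mm wide, 90 mm high, with a brush in it. Origin at its underside.
- batten: Bystander: dark hardwood batten 140 x 20 x 10 mm lying on the bench. Origin at the middle of its underside.
- sanding_block: Bystander: cork sanding block 110 x 60 x 35 mm. Origin at the middle of its underside.
Things that resemble listed ones, but are neither listed nor needed, are in the scene too. Of the things that look like the clamp, the smaller one is meant. Of the things shaped like the panel, the beech one is meant.

How it is judged:
By the outcome, as a careful person would: the job done as asked, in the order asked, and still so for the second after the job is handed in, while the arm keeps its last pose, push and grip.
It also fails if it takes over 72 s, if anything falls off the work surface, if the arm or the gripper's body presses on something with over 40 N, if the wrist force passes 120 N, or if a joint passes its speed limit or range.

## Working session

There is one attempt and no reset: what is moved stays moved. The work goes in short steps, Python scripts to look and compute and a tool call to move; the robot and the scene stay as the last step left them, time stands still between calls to the robot, and variables do not carry over. Pictures are saved under pics/ and viewed, at most 10 in all, crops included, and the job is handed in when it is done.

Besides the shell and the picture viewer there is one more tool, called after "Call:" by a JSON object that holds its "method" and its "body", one argument or row to a line. arm_command: Moves the arm, as the interface text tells. Its arguments: {"type":"object","properties":{"series":{"type":"array","items":{"type":"array","items":{"type":"number"}}}},"required":["series"]}

```bash
mkdir -p pics; cat > h.py <<'E'
import numpy as np, cv2
from workcell import manip
def cap(n):
    c=manip.capture(n); return c
def save(n,f): cv2.imwrite('pics/'+n+'.png',cv2.cvtColor(f,cv2.COLOR_RGB2BGR))
def ray(c,uv,st=None):
    d=np.linalg.inv(c['intrinsics'])@np.array([uv[0],uv[1],1.])
    if 'R' in c: return -c['R'].T@c['t'], c['R'].T@d
    m=np.array(c['mount']);R=np.array(st['tool_rot']);p=np.array(st['ee_pos'])
    return p+R@m[:3,3], R@(m[:3,:3]@d)
def onz(c,uv,z,st=None):
    o,d=ray(c,uv,st); return o+d*(z-o[2])/d[2]
def tri(*rs):
    A=0;b=0
    for o,d in rs:
        d=d/np.linalg.norm(d);P=np.eye(3)-np.outer(d,d);A=A+P;b=b+P@o
    return np.linalg.solve(A,b)
def proj(c,X,st=None):
    if 'R' in c: x=c['R']@X+c['t']
    else:
        m=np.array(c['mount']);x=np.array(st['tool_rot']).T@(X-np.array(st['ee_pos']));x=m[:3,:3].T@(x-m[:3,3])
    u=c['intrinsics']@x; return u[:2]/u[2]
E
python3 - <<'E'
from h import *
print(manip.hold_point_z)
for n in('scene','top'):
    c=cap(n);save(n,c['frame'])
    import pickle;pickle.dump(c,open(n+'.pkl','wb'))
    print(n,-c['R'].T@c['t'],c['R'][2])
c=cap('wrist');print(c['mount'],c['intrinsics'])
s=manip.get_state();print(s)
E
```

```text
0.0187
scene [1.22640391 0.98759112 1.22710163] [-0.4245763  -0.60211471 -0.67616037]
top [0.35999637 0.01370973 1.56738348] [ 0.1293384   0.01431094 -0.99149724]
[[ 3.55033157e-04 -9.56930851e-01 -2.90315727e-01  7.30745183e-02]
 [ 9.99999936e-01  3.29549186e-04  1.36669660e-04 -3.70625299e-04]
 [-3.51101028e-05 -2.90315757e-01  9.56930907e-01 -1.43022931e-01]
 [ 0.00000000e+00  0.00000000e+00  0.00000000e+00  1.00000000e+00]] [[373.73485043   0.         320.35910138]
 [  0.         373.73485043 236.10210115]
 [  0.           0.           1.        ]]
{'clock': 0.15, 'q': array([-7.23640954e+01,  1.49281619e+01, -7.96860945e+00,  6.71918002e+01,
       -1.05158689e-03,  9.00003988e+01]), 'qvel': array([ 0.0113326 , -0.13377775,  0.12728019, -0.07833008,  0.00716757,
       -0.00350387]), 'joint_torque': array([ 9.59759673e-04, -4.06007695e+01,  2.54166394e+01,  1.27281059e-02,
        1.20949019e-05, -9.36175510e-07]), 'ee_pos': array([ 0.15889027, -0.49981811,  0.23064743]), 'tool_rot': array([[ 9.53003100e-01,  3.02960156e-01, -4.85837304e-04],
       [ 3.02960545e-01, -9.53001970e-01,  1.46765014e-03],
       [-1.83643918e-05, -1.54586467e-03, -9.99998805e-01]]), 'ft_force': array([ 0.06303627, -0.00400768,  0.96671062]), 'wrist_torque': array([-0.0049989 ,  0.04060281, -0.00978678]), 'finger_force': 0.0, 'opening': 0.08520392918137037}
```

View pics/scene.png

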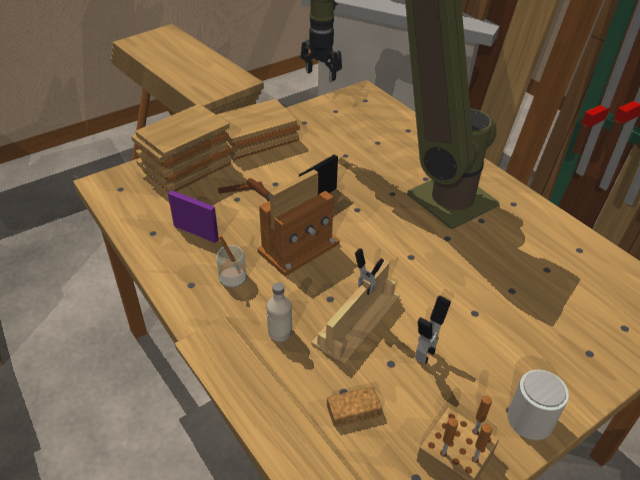

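View pics/top.png

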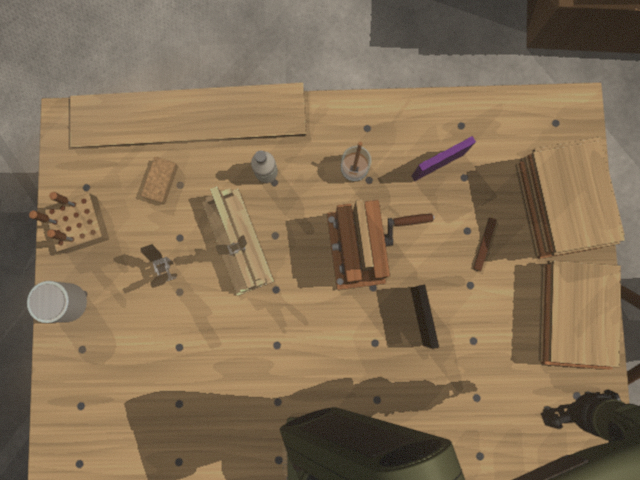

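Top view: the vise is at about (360,243), with its crank handle at (410,219) pointing right.
- **Panel candidates:** beech in the vise (370,240), purple (445,158), black (425,317). I choose the beech one in the vise.
- **Clamp candidates:** the one on the rail (235,245) and a standing one (157,262), which looks larger. I choose the one on the rail.
- **Handle lookalike:** a dark bar at (485,245), which is the batten.

I'll check these choices in a close crop.

```bash
python3 - <<'E'
from h import *
import pickle
t=pickle.load(open('top.pkl','rb'))['frame'];s=pickle.load(open('scene.pkl','rb'))['frame']
f=lambda a:cv2.resize(a,(720,300),interpolation=cv2.INTER_CUBIC)
save('crop1',np.vstack([f(t[180:280,200:440]),f(s[150:250,210:450])]))
E
```

```text
(no output)
```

View pics/crop1.png

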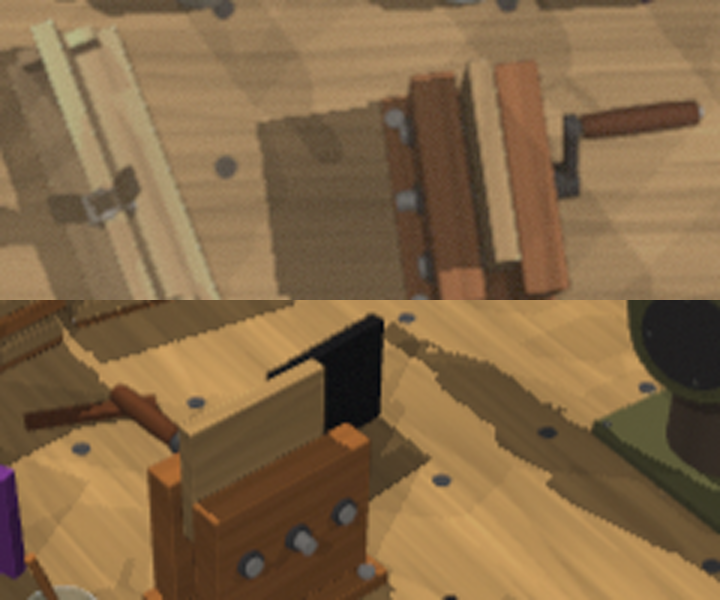

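The crop confirms it. The beech panel stands in the vise. The handle sleeve runs from (394,222) to (432,217) in top and from (269,197) to (248,180) in scene. The small clamp is on the rail at (235,247).

```bash
python3 - <<'E'
from h import *
import pickle
t=pickle.load(open('top.pkl','rb'));s=pickle.load(open('scene.pkl','rb'))
P=lambda a,b:tri(ray(t,a),ray(s,b))
C=lambda x,y:(200+x/3,180+y/3)
S=lambda x,y:(210+x/3,150+(y-300)/3)
print('free end',P(C(697,113),S(113,391)),'arm end',P(C(582,126),S(178,443)))
# chop top edges z=.17: rear chop inner edge, front chop
for n,p,z in[('rear in L',(458,78),.17),('rear outer',(413,78),.17),('front in',(497,66),.17),('front out',(536,63),.17),('front out bot',(568,290),.17),('front in bot',(524,290),.17),
 ('panel tl',(467,66),.239),('panel tr',(495,65),.239),('panel bl',(495,260),.239),('panel br',(520,260),.239),
 ('rail l t',(35,25),.11),('rail r t',(52,20),.11),('clamp pivot',(97,207),.138)]: print(n,onz(t,C(*p),z).round(4))
# long rail ends full img
print('rail bot', onz(t,(243,292),.11))
E
```

```text
free end [ 0.57393859 -0.25794743  0.15254317] arm end [ 0.56363098 -0.16619156  0.14801805]
rear in L [ 0.603  -0.0714  0.17  ]
rear outer [ 0.604  -0.0366  0.17  ]
front in [ 0.6116 -0.1018  0.17  ]
front out [ 0.6132 -0.132   0.17  ]
front out bot [ 0.4372 -0.1495  0.17  ]
front in bot [ 0.438  -0.1161  0.17  ]
panel tl [ 0.5998 -0.0741  0.239 ]
panel tr [ 0.6    -0.0947  0.239 ]
panel bl [ 0.4564 -0.0895  0.239 ]
panel br [ 0.456  -0.1076  0.239 ]
rail l t [0.6663 0.267  0.11  ]
rail r t [0.6701 0.2531 0.11  ]
clamp pivot [0.5133 0.2137 0.138 ]
rail bot [0.41259161 0.19295704 0.11      ]
```

Measured values against the description:
- Sleeve length 92 mm (given 92).
- Chops 177 mm wide (given 180).
- Rail 264 mm long (given 260).
- Handle height 150 mm with the crank about 40° past up.

These agree well enough to set out.

Call:
{"method": "arm_command", "body": {
  "series": [
    [0, 0, 0, 39.5, -11.7, -2.5, 85],
    [0, 0, 0, 39.5, -11.7, -2.5, 85],
    [0, 0, 0, 39.5, -11.7, -2.5, 85],
    [0, 0, 0, 39.5, -11.7, -2.5, 85],
    [0, 0, 0, 39.5, -11.7, -2.5, 85],
    [0, 0, 0, 39.5, -11.7, -2.5, 85],
    [0, 0, 0, 39.5, -11.7, -2.5, 85],
    [0, 0, 0, 39.5, -11.7, -2.5, 85],
    [0, 0, 0, 39.5, -11.7, -2.5, 85],
    [0, 0, 0, 39.5, -11.7, -2.5, 85],
    [0, 0, 0, 39.5, -11.7, -2.5, 85],
    [0, 0, 0, 39.5, -11.7, -2.5, 85]
  ]
}}

```text
clock: 1.15
ee_pos: [0.5695, -0.2213, 0.2611]
tool_rot: [[0.953, 0.303, -0.001], [0.303, -0.953, 0.0], [-0.001, -0.0, -1.0]]
ft_force: [0.6, -0.5, 0.2]
opening: 0.0853
finger_force: 0.0
```

Call:
{"method": "arm_command", "body": {
  "series": [
    [0, 0, 7.1, 0, 0, 0, 85],
    [0, 0, 7.1, 0, 0, 0, 85],
    [0, 0, 7.1, 0, 0, 0, 85],
    [0, 0, 7.1, 0, 0, 0, 85],
    [0, 0, 7.1, 0, 0, 0, 85],
    [0, 0, 7.1, 0, 0, 0, 85],
    [0, 0, 7.1, 0, 0, 0, 85],
    [0, 0, 7.1, 0, 0, 0, 85],
    [0, 0, 7.1, 0, 0, 0, 85],
    [0, 0, 7.1, 0, 0, 0, 85],
    [0, 0, 7.1, 0, 0, 0, 85],
    [0, 0, 7.1, 0, 0, 0, 85]
  ]
}}

```text
clock: 2.15
ee_pos: [0.4441, -0.3932, 0.2612]
tool_rot: [[0.683, -0.726, 0.081], [-0.727, -0.667, 0.164], [-0.065, -0.171, -0.983]]
ft_force: [0.9, -0.3, -0.1]
opening: 0.0846
finger_force: 0.0
```

Call:
{"method": "arm_command", "body": {
  "series": [
    [0, 0, 7.1, 0, 0, 0, 85],
    [0, 0, 7.1, 0, 0, 0, 85],
    [0, 0, 2.2, 0, 0, 0, 85],
    [0, 0, 0, 0, 0, 0, 85],
    [0, 0, 0, 0, 0, 0, 85]
  ]
}}

```text
clock: 2.57
ee_pos: [0.3855, -0.4367, 0.2615]
tool_rot: [[0.563, -0.818, 0.115], [-0.818, -0.532, 0.22], [-0.119, -0.218, -0.969]]
ft_force: [-0.1, -0.8, 0.1]
opening: 0.0849
finger_force: 0.0
```

```bash
python3 - <<'E'
from h import *
s=manip.get_state();c=cap('wrist');save('w1',c['frame'])
print(s['clock'],s['ee_pos'],s['tool_rot'].round(3).tolist(),s['q'].round(1))
E
```

```text
2.5667 [ 0.38550929 -0.43672497  0.26150144] [[0.563, -0.818, 0.115], [-0.818, -0.532, 0.22], [-0.119, -0.218, -0.969]] [-55.5  25.2  10.4  82.1  12.7 179.9]
```

View pics/w1.png

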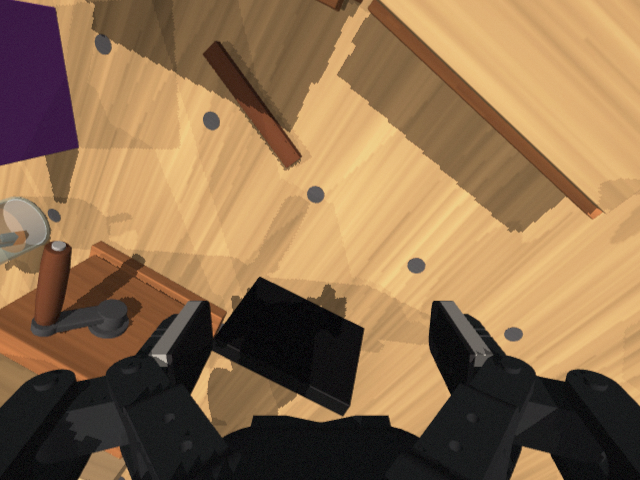

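Joint 6 ran into its +180° limit and dragged the tool away. Nothing was touched: the black panel is clear between the fingers, and the crank at (50,290) is free. I'll turn the long way round instead, which brings joint 6 to about −117°.

Call:
{"method": "arm_command", "body": {
  "series": [
    [0, 0, -7.1, 0, 0, 0, 85],
    [0, 0, -7.1, 0, 0, 0, 85],
    [0, 0, -7.1, 0, 0, 0, 85],
    [0, 0, -7.1, 0, 0, 0, 85],
    [0, 0, -7.1, 0, 0, 0, 85],
    [0, 0, -7.1, 0, 0, 0, 85],
    [0, 0, -7.1, 0, 0, 0, 85],
    [0, 0, -7.1, 0, 0, 0, 85],
    [0, 0, -7.1, 0, 0, 0, 85],
    [0, 0, -7.1, 0, 0, 0, 85],
    [0, 0, -7.1, 0, 0, 0, 85],
    [0, 0, -7.1, 0, 0, 0, 85]
  ]
}}

```text
clock: 3.62
ee_pos: [0.3876, -0.4349, 0.2621]
tool_rot: [[0.857, 0.502, 0.114], [0.472, -0.854, 0.219], [0.208, -0.134, -0.969]]
ft_force: [-0.6, -0.2, -0.2]
opening: 0.0849
finger_force: 0.0
```

Call:
{"method": "arm_command", "body": {
  "series": [
    [-3.9, -6.0, 0, 0, 0, 0, 85],
    [-3.9, -6.0, 0, 0, 0, 0, 85],
    [0, 0, -7.1, 0, 0, 0, 85],
    [0, 0, -7.1, 0, 0, 0, 85],
    [0, 0, -7.1, 0, 0, 0, 85],
    [0, 0, -7.1, 0, 0, 0, 85],
    [0, 0, -7.1, 0, 0, 0, 85],
    [0, 0, -7.1, 0, 0, 0, 85],
    [0, 0, -7.1, 0, 0, 0, 85],
    [0, 0, -7.1, 0, 0, 0, 85],
    [0, 0, -7.1, 0, 0, 0, 85],
    [0, 0, -7.1, 0, 0, 0, 85]
  ]
}}

```text
clock: 4.62
ee_pos: [0.3875, -0.4348, 0.262]
tool_rot: [[-0.185, 0.983, -0.001], [0.983, 0.185, 0.001], [0.001, -0.0, -1.0]]
ft_force: [0.8, -0.1, 0.3]
opening: 0.0851
finger_force: 0.0
```

Call:
{"method": "arm_command", "body": {
  "series": [
    [0, 0, -7.1, 0, 0, 0, 85],
    [0, 0, -7.1, 0, 0, 0, 85],
    [0, 0, -7.1, 0, 0, 0, 85],
    [0, 0, -7.1, 0, 0, 0, 85],
    [0, 0, -7.1, 0, 0, 0, 85],
    [0, 0, -7.1, 0, 0, 0, 85],
    [0, 0, -7.1, 0, 0, 0, 85],
    [0, 0, -7.1, 0, 0, 0, 85],
    [0, 0, -7.1, 0, 0, 0, 85],
    [0, 0, -7.1, 0, 0, 0, 85],
    [0, 0, -7.1, 0, 0, 0, 85],
    [0, 0, -7.1, 0, 0, 0, 85]
  ]
}}

```text
clock: 5.62
ee_pos: [0.3875, -0.4348, 0.2621]
tool_rot: [[-0.995, -0.102, -0.0], [-0.102, 0.995, 0.001], [0.0, 0.001, -1.0]]
ft_force: [0.7, -0.2, 0.9]
opening: 0.0852
finger_force: 0.0
```

Call:
{"method": "arm_command", "body": {
  "series": [
    [0, 0, -7.1, 0, 0, 0, 85],
    [0, 0, -7.1, 0, 0, 0, 85],
    [0, 0, -7.1, 0, 0, 0, 85],
    [0, 0, -7.1, 0, 0, 0, 85],
    [0, 0, -7.1, 0, 0, 0, 85],
    [0, 0, -7.1, 0, 0, 0, 85],
    [0, 0, -7.1, 0, 0, 0, 85],
    [0, 0, -7.1, 0, 0, 0, 85],
    [0, 0, -7.1, 0, 0, 0, 85],
    [0, 0, -7.1, 0, 0, 0, 85],
    [0, 0, -7.1, 0, 0, 0, 85],
    [0, 0, 0, 0, 0, 0, 85]
  ]
}}

```text
clock: 6.62
ee_pos: [0.3874, -0.4349, 0.2621]
tool_rot: [[-0.11, -0.994, -0.001], [-0.994, 0.11, 0.001], [-0.0, 0.001, -1.0]]
ft_force: [-0.1, 0.8, -0.2]
opening: 0.0853
finger_force: 0.0
```

Call:
{"method": "arm_command", "body": {
  "series": [
    [0, 0, -6.15, 0, 0, 0, 85],
    [0, 0, -6.15, 0, 0, 0, 85],
    [0, 0, 0, -27.6, -29.2, 0, 85],
    [0, 0, 0, -27.6, -29.2, 0, 85],
    [0, 0, 0, -27.6, -29.2, 0, 85],
    [0, 0, 0, -27.6, -29.2, 0, 85],
    [0, 0, 0, -27.6, -29.2, 0, 85],
    [0, 0, 0, -27.6, -29.2, 0, 85],
    [0, 0, 0, -27.6, -29.2, 0, 85],
    [0, 0, 0, 0, 0, 0, 85],
    [0, 0, 0, 0, 0, 0, 85]
  ]
}}

```text
clock: 7.53
ee_pos: [0.5719, -0.2206, 0.2615]
tool_rot: [[0.103, -0.995, -0.001], [-0.995, -0.103, 0.001], [-0.001, 0.001, -1.0]]
ft_force: [0.0, -0.3, 0.1]
opening: 0.085
finger_force: 0.0
```

```bash
python3 - <<'E'
from h import *
s=manip.get_state();c=cap('wrist');save('w2',c['frame'])
print(s['clock'],s['ee_pos'],s['tool_rot'].round(3).tolist(),s['q'].round(1))
for X in([.5739,-.2579,.1525],[.5636,-.1662,.148],[.570,-.2211,.1507]): print(proj(c,np.array(X),s))
E
```

```text
7.5333 [ 0.5718549  -0.22057918  0.26153325] [[0.103, -0.995, -0.001], [-0.995, -0.103, 0.001], [-0.001, 0.001, -1.0]] [ -21.1   23.3    9.1   75.8    0.  -117. ]
[321.39746038 179.21504912]
[322.31414862 300.35627261]
[321.46294811 231.23347857]
```

View pics/w2.png

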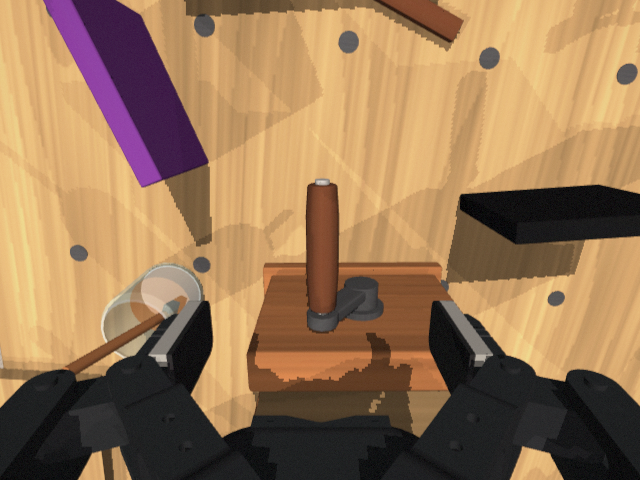

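The sleeve is centred at column 322, between the fingers, with rows 184–313. The hub at (361,290) puts the crank about 35–40° past up on the expected side. Going down to grip.

Call:
{"method": "arm_command", "body": {
  "series": [
    [0, 0, 0, 0, 0, 32, 85],
    [0, 0, 0, 0, 0, 32, 85],
    [0, 0, 0, 0, 0, 32, 85],
    [0, 0, 0, 0, 0, 31, 85],
    [0, 0, 0, 0, 0, 0, 0],
    [0, 0, 0, 0, 0, 0, 0],
    [0, 0, 0, 0, 0, 0, 0],
    [0, 0, 0, 0, 0, 0, 0],
    [0, 0, 0, 0, 0, 0, 0],
    [0, 0, 0, 0, 0, 0, 0]
  ]
}}

```text
clock: 8.42
ee_pos: [0.5716, -0.2248, 0.1372]
tool_rot: [[0.099, -0.995, 0.003], [-0.995, -0.099, -0.001], [0.002, -0.003, -1.0]]
ft_force: [0.5, -0.8, 3.8]
opening: 0.0212
finger_force: 58.5
```

Gripped: opening 21 mm, handle height 156 mm, so the crank is at about 32°. I'll compute the circle steps.

```bash
python3 - <<'E'
import numpy as np
a=np.radians(32+15*np.arange(25))
for i in range(24): print(int(32+15*i),[0,0,0,-.25,round(-60*(np.sin(a[i+1])-np.sin(a[i])),1),round(-60*(np.cos(a[i+1])-np.cos(a[i])),1),0])
E
```

```text
32 [0, 0, 0, -0.25, np.float64(-12.1), np.float64(10.0), 0]
47 [0, 0, 0, -0.25, np.float64(-9.1), np.float64(12.8), 0]
62 [0, 0, 0, -0.25, np.float64(-5.5), np.float64(14.7), 0]
77 [0, 0, 0, -0.25, np.float64(-1.5), np.float64(15.6), 0]
92 [0, 0, 0, -0.25, np.float64(2.6), np.float64(15.4), 0]
107 [0, 0, 0, -0.25, np.float64(6.5), np.float64(14.3), 0]
122 [0, 0, 0, -0.25, np.float64(10.0), np.float64(12.1), 0]
137 [0, 0, 0, -0.25, np.float64(12.8), np.float64(9.1), 0]
152 [0, 0, 0, -0.25, np.float64(14.7), np.float64(5.5), 0]
167 [0, 0, 0, -0.25, np.float64(15.6), np.float64(1.5), 0]
182 [0, 0, 0, -0.25, np.float64(15.4), np.float64(-2.6), 0]
197 [0, 0, 0, -0.25, np.float64(14.3), np.float64(-6.5), 0]
212 [0, 0, 0, -0.25, np.float64(12.1), np.float64(-10.0), 0]
227 [0, 0, 0, -0.25, np.float64(9.1), np.float64(-12.8), 0]
242 [0, 0, 0, -0.25, np.float64(5.5), np.float64(-14.7), 0]
257 [0, 0, 0, -0.25, np.float64(1.5), np.float64(-15.6), 0]
272 [0, 0, 0, -0.25, np.float64(-2.6), np.float64(-15.4), 0]
287 [0, 0, 0, -0.25, np.float64(-6.5), np.float64(-14.3), 0]
302 [0, 0, 0, -0.25, np.float64(-10.0), np.float64(-12.1), 0]
317 [0, 0, 0, -0.25, np.float64(-12.8), np.float64(-9.1), 0]
332 [0, 0, 0, -0.25, np.float64(-14.7), np.float64(-5.5), 0]
347 [0, 0, 0, -0.25, np.float64(-15.6), np.float64(-1.5), 0]
362 [0, 0, 0, -0.25, np.float64(-15.4), np.float64(2.6), 0]
377 [0, 0, 0, -0.25, np.float64(-14.3), np.float64(6.5), 0]
```

Call:
{"method": "arm_command", "body": {
  "series": [
    [0, 0, 0, -0.25, -12.1, 10.0, 0],
    [0, 0, 0, -0.25, -9.1, 12.8, 0],
    [0, 0, 0, -0.25, -5.5, 14.7, 0],
    [0, 0, 0, -0.25, -1.5, 15.6, 0],
    [0, 0, 0, -0.25, 2.6, 15.4, 0]
  ]
}}

```text
clock: 8.83
ee_pos: [0.5924, -0.221, 0.0641]
tool_rot: [[0.099, -0.995, -0.009], [-0.995, -0.099, -0.002], [0.002, 0.009, -1.0]]
ft_force: [-13.2, -4.6, 8.6]
opening: 0.0211
finger_force: 60.2
```

```bash
python3 - <<'E'
from h import *
s=manip.get_state();print(s['ee_pos'],s['ft_force'],s['wrist_torque'],s['opening'],s['finger_force'])
E
```

```text
[ 0.5924322  -0.22099853  0.06405198] [-13.17409101  -4.56559982   8.57177885] [-1.01193299  2.76270771  0.2331899 ] 0.021061288277204673 60.19066349370405
```

Call:
{"method": "arm_command", "body": {
  "series": [
    [0, 0, 0, -0.25, 9.0, 10.5, 0],
    [0, 0, 0, -0.25, 10.0, 12.1, 0],
    [0, 0, 0, -0.25, 12.8, 9.1, 0],
    [0, 0, 0, -0.25, 14.7, 5.5, 0],
    [0, 0, 0, -0.25, 15.6, 1.5, 0],
    [0, 0, 0, -0.25, 15.4, -2.6, 0],
    [0, 0, 0, -0.25, 14.3, -6.5, 0],
    [0, 0, 0, -0.25, 12.1, -10.0, 0]
  ]
}}

```text
clock: 9.5
ee_pos: [0.4939, -0.2298, 0.0464]
tool_rot: [[0.099, -0.995, 0.003], [-0.995, -0.099, -0.002], [0.002, -0.003, -1.0]]
ft_force: [5.1, -3.0, 0.1]
opening: 0.021
finger_force: 59.4
```

Call:
{"method": "arm_command", "body": {
  "series": [
    [0, 0, 0, -0.25, 9.1, -12.8, 0],
    [0, 0, 0, -0.25, 5.5, -14.7, 0],
    [0, 0, 0, -0.25, 1.5, -15.6, 0],
    [0, 0, 0, -0.25, -2.6, -15.4, 0],
    [0, 0, 0, -0.25, -6.5, -14.3, 0],
    [0, 0, 0, -0.25, -10.0, -12.1, 0],
    [0, 0, 0, -0.25, -12.8, -9.1, 0],
    [0, 0, 0, -0.25, -14.7, -5.5, 0],
    [0, 0, 0, -0.25, -15.6, -1.5, 0],
    [0, 0, 0, -0.25, -15.4, 2.6, 0],
    [0, 0, 0, -0.25, -14.3, 6.5, 0],
    [0, 0, 0, -0.25, -12.1, 10.0, 0]
  ]
}}

```text
clock: 10.5
ee_pos: [0.5811, -0.2174, 0.1284]
tool_rot: [[0.099, -0.995, 0.001], [-0.995, -0.099, -0.001], [0.002, -0.001, -1.0]]
ft_force: [-2.1, -3.7, 0.2]
opening: 0.0207
finger_force: 60.3
```

Call:
{"method": "arm_command", "body": {
  "series": [
    [0, 0, 0, -0.25, -9.1, 12.8, 0],
    [0, 0, 0, -0.25, -5.5, 14.7, 0],
    [0, 0, 0, -0.25, -1.5, 15.6, 0],
    [0, 0, 0, -0.25, 2.6, 15.4, 0],
    [0, 0, 0, -0.25, 6.5, 14.3, 0],
    [0, 0, 0, -0.25, 10.0, 12.1, 0],
    [0, 0, 0, -0.25, 12.8, 9.1, 0],
    [0, 0, 0, -0.25, 14.7, 5.5, 0],
    [0, 0, 0, -0.25, 15.6, 1.5, 0],
    [0, 0, 0, -0.25, 15.4, -2.6, 0],
    [0, 0, 0, -0.25, 14.3, -6.5, 0],
    [0, 0, 0, -0.25, 12.1, -10.0, 0]
  ]
}}

```text
clock: 11.5
ee_pos: [0.4935, -0.2238, 0.0461]
tool_rot: [[0.099, -0.995, 0.004], [-0.995, -0.099, -0.002], [0.002, -0.004, -1.0]]
ft_force: [6.7, -4.9, 0.5]
opening: 0.0211
finger_force: 60.3
```

Call:
{"method": "arm_command", "body": {
  "series": [
    [0, 0, 0, -0.25, 9.1, -12.8, 0],
    [0, 0, 0, -0.25, 5.5, -14.7, 0],
    [0, 0, 0, -0.25, 1.5, -15.6, 0],
    [0, 0, 0, -0.25, -2.6, -15.4, 0],
    [0, 0, 0, -0.25, -6.5, -14.3, 0],
    [0, 0, 0, -0.25, -10.0, -12.1, 0],
    [0, 0, 0, -0.25, -12.8, -9.1, 0],
    [0, 0, 0, -0.25, -14.7, -5.5, 0],
    [0, 0, 0, -0.25, -15.6, -1.5, 0],
    [0, 0, 0, 0, -15.4, 2.6, 0]
  ]
}}

```text
clock: 12.33
ee_pos: [0.5529, -0.2152, 0.1455]
tool_rot: [[0.098, -0.995, -0.001], [-0.995, -0.098, -0.002], [0.002, 0.001, -1.0]]
ft_force: [-3.6, -4.8, 4.5]
opening: 0.0211
finger_force: 60.8
```

Call:
{"method": "arm_command", "body": {
  "series": [
    [0, 0, 0, 0, -9.6, 3.8, 0],
    [0, 0, 0, 0, -4.7, 2.7, 0],
    [0, 0, 0, 0, -8.7, 6.2, 0],
    [0, 0, 0, 0, 0, 0, 0],
    [0, 0, 0, 0, 0, 0, 0]
  ]
}}

```text
clock: 12.75
ee_pos: [0.5765, -0.2126, 0.1318]
tool_rot: [[0.099, -0.995, 0.0], [-0.995, -0.099, -0.001], [0.001, -0.0, -1.0]]
ft_force: [-0.4, -4.3, 5.8]
opening: 0.0211
finger_force: 61.0
```

Call:
{"method": "arm_command", "body": {
  "series": [
    [0, 0, 0, 0, -4.4, 4.4, 0],
    [0, 0, 0, 0, -4.0, 4.9, 0],
    [0, 0, 0, 0, 0, 0, 0],
    [0, 0, 0, 0, -3.4, 5.3, 0],
    [0, 0, 0, 0, 0, 0, 0]
  ]
}}

```text
clock: 13.17
ee_pos: [0.5875, -0.2114, 0.118]
tool_rot: [[0.099, -0.995, -0.0], [-0.995, -0.099, -0.001], [0.001, 0.0, -1.0]]
ft_force: [-2.9, -3.5, 10.7]
opening: 0.0211
finger_force: 61.4
```

Call:
{"method": "arm_command", "body": {
  "series": [
    [0, 0, 0, 0, -2.9, 5.6, 0],
    [0, 0, 0, 0, 0, 0, 0],
    [0, 0, 0, 0, 0, 0, 0]
  ]
}}

```text
clock: 13.42
ee_pos: [0.588, -0.2115, 0.1167]
tool_rot: [[0.098, -0.995, -0.002], [-0.995, -0.098, -0.003], [0.003, 0.002, -1.0]]
ft_force: [-15.1, -2.6, 34.9]
opening: 0.0214
finger_force: 64.7
```

The crank has gone stiff at about 13.6 rad: it stalled at 35 N. Now release, rise, turn and go over the clamp.

Call:
{"method": "arm_command", "body": {
  "series": [
    [0, 0, 0, 0, 3, -5.5, 0],
    [0, 0, 0, 0, 0, 0, 85],
    [0, 0, 0, 0, 0, 0, 85],
    [0, 0, 0, 0, 0, 0, 85],
    [0, 0, 0, 0, 0, 0, 85],
    [0, 0, 0, 0, 0, 0, 85],
    [0, 0, 0, 0, 0, -30, 85],
    [0, 0, 0, 0, 0, -40, 85],
    [0, 0, 0, 0, 0, -40, 85],
    [0, 0, 0, 0, 0, -40, 85],
    [0, 0, 0, 0, 0, -40, 85],
    [0, 0, 0, 0, 0, 0, 85]
  ]
}}

```text
clock: 14.42
ee_pos: [0.5912, -0.211, 0.3165]
tool_rot: [[0.1, -0.995, 0.014], [-0.995, -0.1, -0.003], [0.004, -0.014, -1.0]]
ft_force: [1.1, 0.5, 0.6]
opening: 0.085
finger_force: 0.0
```

Call:
{"method": "arm_command", "body": {
  "series": [
    [0, 0, 6.8, 0, 0, 0, 85],
    [0, 0, 6.8, 0, 0, 0, 85],
    [0, 0, 6.8, 0, 0, 0, 85],
    [0, 0, 6.8, 0, 0, 0, 85],
    [0, 0, 6.8, 0, 0, 0, 85],
    [0, 0, 6.8, 0, 0, 0, 85],
    [0, 0, 6.8, 0, 0, 0, 85],
    [0, 0, 6.8, 0, 0, 0, 85],
    [0, 0, 6.8, 0, 0, 0, 85],
    [0, 0, 6.8, 0, 0, 0, 85],
    [0, 0, 6.8, 0, 0, 0, 85],
    [0, 0, 6.8, 0, 0, 0, 85]
  ]
}}

```text
clock: 15.42
ee_pos: [0.5879, -0.2099, 0.3068]
tool_rot: [[-0.971, -0.238, -0.0], [-0.238, 0.971, 0.002], [-0.0, 0.002, -1.0]]
ft_force: [0.1, 0.0, -0.1]
opening: 0.0852
finger_force: 0.0
```

Call:
{"method": "arm_command", "body": {
  "series": [
    [0, 0, 0, -3, 39, 0, 85],
    [0, 0, 0, -3, 39, 0, 85],
    [0, 0, 0, -3, 39, 0, 85],
    [0, 0, 0, -3, 39, 0, 85],
    [0, 0, 0, -3, 39, 0, 85],
    [0, 0, 0, -3, 39, 0, 85],
    [0, 0, 0, -3, 39, 0, 85],
    [0, 0, 0, -3, 39, 0, 85],
    [0, 0, 0, -3, 39, 0, 85],
    [0, 0, 0, -3, 39, 0, 85],
    [0, 0, 0, -3, 39, 0, 85],
    [0, 0, 0, 0, 0, 0, 85]
  ]
}}

```text
clock: 16.42
ee_pos: [0.5133, 0.2209, 0.307]
tool_rot: [[-0.968, -0.251, -0.002], [-0.251, 0.968, 0.006], [0.0, 0.006, -1.0]]
ft_force: [0.4, 0.2, -0.0]
opening: 0.0846
finger_force: 0.0
```

```bash
python3 - <<'E'
from h import *
s=manip.get_state();c=cap('wrist')
t=cap('top');sc=cap('scene')
import pickle;pickle.dump((s,c,t,sc),open('b.pkl','wb'))
f=lambda a:cv2.resize(a,(400,300),interpolation=cv2.INTER_AREA)
g=lambda a:cv2.resize(a,(400,300),interpolation=cv2.INTER_CUBIC)
save('w3',np.vstack([cv2.resize(c['frame'][60:480],(800,350)),np.hstack([cv2.resize(t['frame'][190:290,310:440],(400,250),interpolation=2),cv2.resize(sc['frame'][160:260,230:370],(400,250),interpolation=2)])]))
print(s['clock'],s['ee_pos'],s['tool_rot'].round(3).tolist(),s['q'].round(1))
print(proj(c,np.array([.5133,.2137,.138]),s))
E
```

```text
16.4167 [0.51325976 0.22094391 0.30699005] [[-0.968, -0.251, -0.002], [-0.251, 0.968, 0.006], [0.0, 0.006, -1.0]] [23.1 17.2  6.6 79.3  0.4  8.5]
[310.52737598 212.12322998]
```

View pics/w3.png

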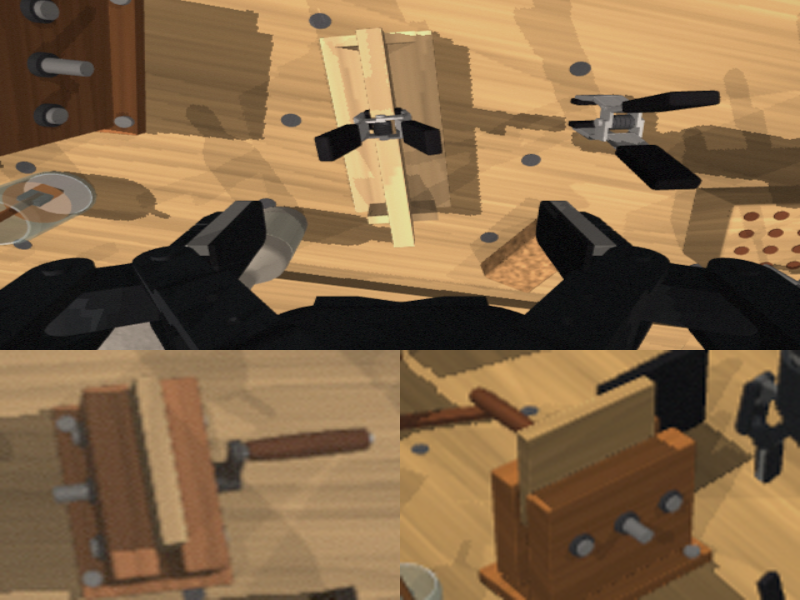

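Wrist view (stretched): the small clamp's pivot is at about (306,214) in the original pixels, with handle tips at (256,234) and (352,222). The larger clamp lies to the right. In the vise, the panel is now between closed chops. Next I'll measure the rail and clamp on their planes.

```bash
python3 - <<'E'
from h import *
import pickle
s,c,t,sc=pickle.load(open('b.pkl','rb'))
W=lambda x,y:(x/1.25,60+y*1.2)
for n,p,z in[('rail far L',(357,31),.11),('far R',(382,31),.11),('near L',(393,246),.11),('near R',(414,246),.11),('pivot',(382,128),.138),('LH tip top',(318,140),.2),('LH tip bot',(322,160),.2),('RH top',(438,131),.2),('RH bot',(440,152),.2)]:
    X=onz(c,W(*p),z,s);print(n,X.round(4),'tool',(s['tool_rot'].T@(X-s['ee_pos'])*1000).round(1))
T=lambda x,y:(310+x*130/400,190+(y-350)*100/250)
for n,p in[('tl',(135,378)),('tr',(157,376)),('bl',(164,543)),('br',(188,541))]: print(n,onz(t,T(*p),.239).round(4))
fr=c['frame'];save('w4',np.hstack([cv2.resize(fr[150:270,230:380],(780,600),interpolation=2)]))
E
```

```text
rail far L [0.4276 0.1696 0.11  ] tool [ 95.7 -29.4 196.9]
far R [0.4233 0.1861 0.11  ] tool [ 95.8 -12.3 197. ]
near L [0.6685 0.2564 0.11  ] tool [-159.2   -5.9  196.9]
near R [0.6641 0.2736 0.11  ] tool [-159.3   11.8  197. ]
pivot [0.5156 0.2099 0.138 ] tool [  0.4 -12.3 168.9]
LH tip top [0.5196 0.1763 0.2   ] tool [  5.  -45.4 106.7]
LH tip bot [0.5363 0.1821 0.2   ] tool [-12.6 -44.1 106.7]
RH top [0.4955 0.2388 0.2   ] tool [ 12.7  21.  107.1]
RH bot [0.5128 0.2448 0.2   ] tool [ -5.6  22.6 107.1]
tl [ 0.6017 -0.0702  0.239 ]
tr [ 0.6031 -0.086   0.239 ]
bl [ 0.4553 -0.0858  0.239 ]
br [ 0.4567 -0.1028  0.239 ]
```

View pics/w4.png

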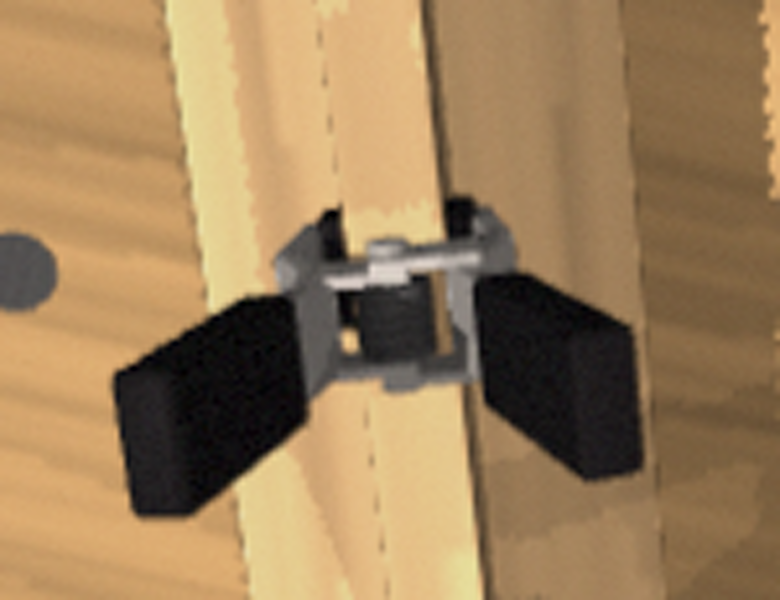

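The rail runs at yaw 19.9° (measured 256 mm long), so I correct by −5.4°. The clamp pivot is at (0.516, 0.210) on the rail's centreline, and the handle tips span 66 mm, which fits inside 85 mm.

Call:
{"method": "arm_command", "body": {
  "series": [
    [0, 0, -5.4, 0, 0, 0, 85],
    [0, 0, 0, 1.4, -10.8, 0, 85],
    [0, 0, 0, 0, 0, 30, 85],
    [0, 0, 0, 0, 0, 30, 85],
    [0, 0, 0, 0, 0, 30, 85],
    [0, 0, 0, 0, 0, 30, 85],
    [0, 0, 0, 0, 0, 20, 85],
    [0, 0, 0, 0, 0, 10, 85],
    [0, 0, 0, 0, 0, 0, 85]
  ]
}}

```text
clock: 17.32
ee_pos: [0.5207, 0.2093, 0.1651]
tool_rot: [[-0.943, -0.331, 0.009], [-0.331, 0.943, 0.022], [-0.015, 0.018, -1.0]]
ft_force: [-6.1, 12.9, 28.3]
opening: 0.0852
finger_force: 15.8
```

```bash
python3 - <<'E'
from h import *
s=manip.get_state();c=cap('wrist')
save('w5',np.vstack([c['frame'][100:480]]))
print(s['clock'],s['ee_pos'],s['tool_rot'].round(3).tolist(),s['ft_force'])
E
```

```text
17.3167 [0.52066973 0.20925017 0.16513878] [[-0.943, -0.331, 0.009], [-0.331, 0.943, 0.022], [-0.015, 0.018, -1.0]] [-6.07843023 12.86984737 28.29365958]
```

View pics/w5.png

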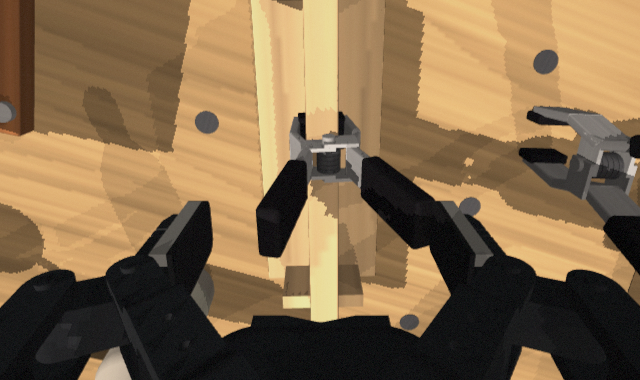

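The right fingertip landed on the right handle's tip. The view shows the handles' middle at column 347 against 320 for the fingers; the earlier reading was taken before the arm had settled. I'll back up, settle and re-measure.

Call:
{"method": "arm_command", "body": {
  "series": [
    [0, 0, 0, 0, 0, -30, 85],
    [0, 0, 0, 0, 0, -30, 85],
    [0, 0, 0, 0, 0, 0, 85],
    [0, 0, 0, 0, 0, 0, 85],
    [0, 0, 0, 0, 0, 0, 85],
    [0, 0, 0, 0, 0, 0, 85],
    [0, 0, 0, 0, 0, 0, 85],
    [0, 0, 0, 0, 0, 0, 85]
  ]
}}

```text
clock: 18.03
ee_pos: [0.516, 0.2022, 0.2167]
tool_rot: [[-0.943, -0.333, -0.003], [-0.333, 0.943, -0.0], [0.003, 0.001, -1.0]]
ft_force: [0.3, -0.0, -0.1]
opening: 0.0848
finger_force: 0.0
```

```bash
python3 - <<'E'
from h import *
s=manip.get_state();c=cap('wrist')
save('w6',cv2.resize(c['frame'][140:360,160:480],(800,550)))
import pickle;pickle.dump((s,c),open('d.pkl','wb'))
print(s['clock'],s['ee_pos'],s['tool_rot'].round(3).tolist(),s['ft_force'],s['qvel'].round(2))
E
```

```text
18.0333 [0.51598452 0.20217297 0.21669058] [[-0.943, -0.333, -0.003], [-0.333, 0.943, -0.0], [0.003, 0.001, -1.0]] [ 0.31573655 -0.03038205 -0.0636578 ] [ 0.33 -0.11  0.46  0.17  0.03 -0.02]
```

View pics/w6.png

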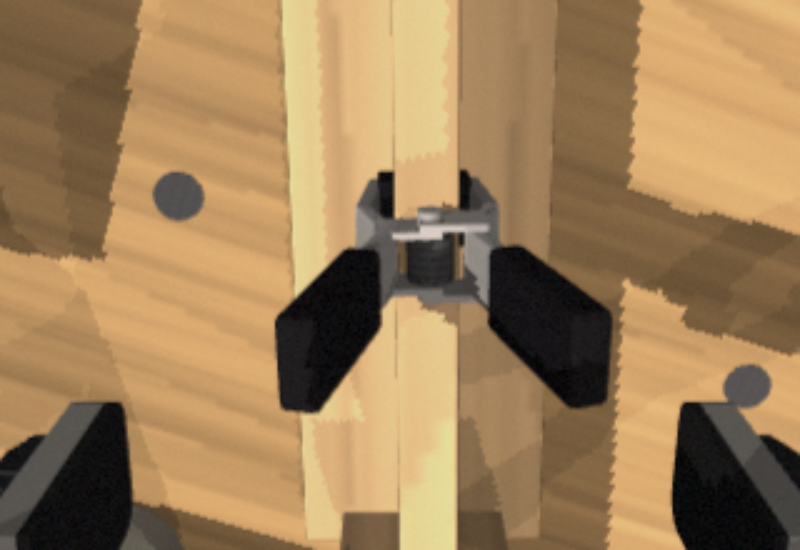

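```bash
python3 - <<'E'
from h import *
import pickle
s,c=pickle.load(open('d.pkl','rb'))
W=lambda x,y:(160+x/2.5,140+y/2.5)
for n,p,z in[('railL',(393,100),.11),('railR',(460,100),.11),('railL2',(398,500),.11),('railR2',(458,500),.11),('pivot',(430,255),.138),('L',(277,325),.203),('L2',(283,405),.2),('R',(612,320),.203),('R2',(608,403),.2)]:
    X=onz(c,W(*p),z,s);print(n,X.round(4),'tool',(s['tool_rot'].T@(X-s['ee_pos'])*1000).round(1))
E
```

```text
railL [0.4801 0.1878 0.11  ] tool [ 38.3  -1.7 106.8]
railR [0.4741 0.2047 0.11  ] tool [ 38.3  16.2 106.8]
railL2 [0.5945 0.2295 0.11  ] tool [-83.5  -0.4 106.4]
railR2 [0.5884 0.2468 0.11  ] tool [-83.5  17.8 106.4]
pivot [0.5096 0.2081 0.138 ] tool [ 3.8  7.7 78.7]
L [0.5125 0.1777 0.203 ] tool [ 11.4 -21.9  13.7]
L2 [0.5289 0.1836 0.2   ] tool [ -6.  -21.8  16.7]
R [0.4915 0.2343 0.203 ] tool [12.4 38.4 13.8]
R2 [0.5081 0.2413 0.2   ] tool [-5.6 39.5 16.7]
```

Offset is consistent: +8 mm in tool y at the rail, pivot and tips alike, +3 mm in x. The clamp is undisturbed.

Call:
{"method": "arm_command", "body": {
  "series": [
    [0, 0, 0, 3, 8, 0, 85],
    [0, 0, 0, 0, 0, 0, 85],
    [0, 0, 0, 0, 0, 0, 85],
    [0, 0, 0, 0, 0, 20, 85],
    [0, 0, 0, 0, 0, 20, 85],
    [0, 0, 0, 0, 0, 10, 85],
    [0, 0, 0, 0, 0, 10, 85],
    [0, 0, 0, 0, 0, 0, 85],
    [0, 0, 0, 0, 0, 0, 85],
    [0, 0, 0, 0, 0, 0, 85]
  ]
}}

```text
clock: 18.92
ee_pos: [0.5116, 0.2096, 0.1588]
tool_rot: [[-0.943, -0.334, 0.0], [-0.334, 0.943, 0.001], [-0.0, 0.001, -1.0]]
ft_force: [-0.6, -0.0, 0.4]
opening: 0.0848
finger_force: 0.0
```

Call:
{"method": "arm_command", "body": {
  "series": [
    [0, 0, 0, 0, 0, 0, 0],
    [0, 0, 0, 0, 0, 0, 0],
    [0, 0, 0, 0, 0, 0, 0],
    [0, 0, 0, 0, 0, 0, 0],
    [0, 0, 0, 0, 0, 0, 0],
    [0, 0, 0, 0, 0, 0, 0],
    [0, 0, 0, 0, 0, 0, 0],
    [0, 0, 0, 0, 0, 0, 0],
    [0, 0, 0, 0, 0, 0, 0],
    [0, 0, 0, 0, 0, 0, 0]
  ]
}}

```text
clock: 19.75
ee_pos: [0.5146, 0.2108, 0.1632]
tool_rot: [[-0.943, -0.334, 0.009], [-0.334, 0.943, 0.004], [-0.01, 0.001, -1.0]]
ft_force: [-1.4, -0.0, 17.6]
opening: 0.0328
finger_force: 58.2
```

```bash
python3 - <<'E'
from h import *
s=manip.get_state();c=cap('wrist');sc=cap('scene')
save('w7',np.hstack([cv2.resize(c['frame'][140:460,160:480],(500,500)),cv2.resize(sc['frame'][230:330,330:390],(300,500))]))
import pickle;pickle.dump((s,c),open('e.pkl','wb'))
print(s['clock'],s['ee_pos'],s['tool_rot'].round(3).tolist(),s['ft_force'],s['opening'])
E
```

```text
19.75 [0.5146266 0.2107864 0.1631758] [[-0.943, -0.334, 0.009], [-0.334, 0.943, 0.004], [-0.01, 0.001, -1.0]] [-1.42617976e+00 -4.07364159e-03  1.75610317e+01] 0.03276868490092338
```

View pics/w7.png

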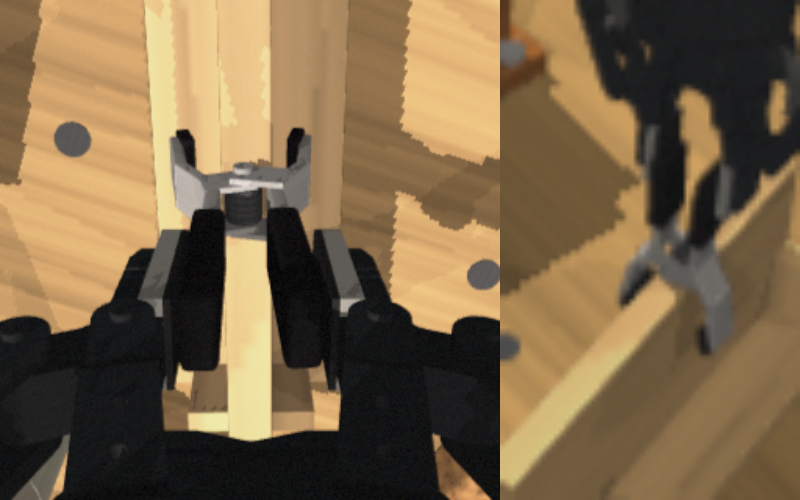

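The clamp is squeezed to its stop: opening 33 mm, jaws gaping, and it sits on the rail with 17 N. Lifting off.

Call:
{"method": "arm_command", "body": {
  "series": [
    [0, 0, 0, 0, 0, -6, 0],
    [0, 0, 0, 0, 0, -12, 0],
    [0, 0, 0, 0, 0, -18, 0],
    [0, 0, 0, 0, 0, -22, 0],
    [0, 0, 0, 0, 0, -22, 0],
    [0, 0, 0, 0, 0, -22, 0],
    [0, 0, 0, 0, 0, -22, 0],
    [0, 0, 0, 0, 0, -22, 0],
    [0, 0, 0, 0, 0, -22, 0],
    [0, 0, 0, 0, 0, -20, 0],
    [0, 0, 0, 0, 0, -10, 0],
    [0, 0, 0, 0, 0, 0, 0]
  ]
}}

```text
clock: 20.85
ee_pos: [0.5123, 0.2097, 0.3589]
tool_rot: [[-0.943, -0.334, 0.004], [-0.334, 0.943, 0.002], [-0.004, 0.001, -1.0]]
ft_force: [0.2, 0.9, -1.1]
opening: 0.033
finger_force: 59.9
```

Call:
{"method": "arm_command", "body": {
  "series": [
    [0, 0, 4.5, 0, 0, 0, 0],
    [0, 0, 4.5, 0, 0, 0, 0],
    [0, 0, 4.5, 0, 0, 0, 0],
    [0, 0, 0, 0, 0, 0, 0],
    [0, 0, 0, 0, 0, 0, 0],
    [0, 0, 0, 0, 0, 0, 0],
    [0, 0, 0, 0, 0, 0, 0],
    [0, 0, 0, 0, 0, 0, 0]
  ]
}}

```text
clock: 21.52
ee_pos: [0.5112, 0.2092, 0.3558]
tool_rot: [[-0.994, -0.105, -0.001], [-0.105, 0.994, 0.0], [0.001, 0.001, -1.0]]
ft_force: [0.6, 0.0, -1.3]
opening: 0.0326
finger_force: 59.9
```

```bash
python3 - <<'E'
from h import *
s=manip.get_state();c=cap('wrist');sc=cap('scene');t=cap('top')
u=proj(sc,s['ee_pos']).astype(int);print(u,proj(t,s['ee_pos']))
w=sc['frame'][u[1]-60:u[1]+60,u[0]-40:u[0]+56]
save('w8',np.hstack([cv2.resize(c['frame'][140:460,180:460],(400,457)),cv2.resize(w,(400,500),interpolation=2)[:457]]))
import pickle;pickle.dump((s,c,sc,t),open('f.pkl','wb'))
print(s['clock'],s['ee_pos'],s['tool_rot'].round(4).tolist(),s['ft_force'],s['opening'])
E
```

```text
[375 205] [219.34193285 238.78309452]
21.5167 [0.51119614 0.20920685 0.35579621] [[-0.9945, -0.1051, -0.0014], [-0.1051, 0.9945, 0.0004], [0.0013, 0.0005, -1.0]] [ 0.64020374  0.0280645  -1.29966942] 0.032579639918915056
```

View pics/w8.png

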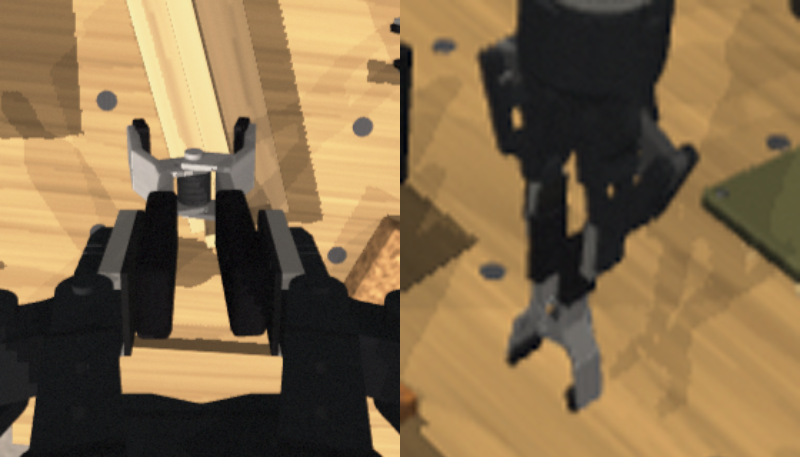

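The clamp hangs symmetrically and gaping in the grip. That was the eleventh picture, one over the limit of 10, so I work from numbers from here.

```bash
python3 - <<'E'
from h import *
import pickle
s,c,sc,t=pickle.load(open('f.pkl','rb'))
W=lambda x,y:(180+x*.7,140+y*.7)
S=lambda x,y:(335+(x-400)*.24,145+y*.24)
for n,a,b in[('pivot',(193,185),(548,310)),('padL',(140,130),(520,355)),('padR',(243,128),(580,402))]:
    X=tri(ray(c,W(*a),s),ray(sc,S(*b)));print(n,X.round(4),(s['tool_rot'].T@(X-s['ee_pos'])*1000).round(1),proj(c,X,s)-W(*a))
# panel top edge face colours in top view: segment by colour near panel
f=t['frame'];P=lambda X:proj(t,np.array(X)).round(1)
print(P([.6024,-.078,.239]),P([.456,-.0943,.239]))
for x in (.49,.53,.57):
    # scan across panel at given world x along y at z=.239
    ys=np.arange(-.13,-.045,.0025)
    print(x,[(round(y*1000),f[tuple(np.round(P([x,y,.239])).astype(int)[::-1])].tolist()) for y in ys])
E
```

```text
pivot [0.5137 0.2048 0.3114] [-2.1 -4.6 44.4] [-3.65943435  2.38367573]
padL [0.5095 0.1795 0.258 ] [  4.7 -29.5  97.8] [-1.81552344  1.12669477]
padR [0.5043 0.2272 0.2566] [ 4.9 18.6 99.2] [-2.43885561  1.73504218]
[357.4 200.8] [367.2 266.8]
0.49 [(-130, [153, 126, 91]), (-128, [157, 127, 93]), (-125, [148, 113, 79]), (-122, [139, 96, 65]), (-120, [138, 95, 66]), (-118, [136, 96, 68]), (-115, [134, 95, 64]), (-112, [143, 98, 69]), (-110, [141, 97, 64]), (-107, [142, 96, 62]), (-105, [149, 103, 71]), (-102, [141, 93, 62]), (-100, [154, 113, 80]), (-97, [175, 140, 99]), (-95, [185, 151, 108]), (-92, [183, 147, 104]), (-90, [179, 145, 102]), (-87, [177, 144, 102]), (-85, [179, 143, 105]), (-82, [153, 124, 91]), (-80, [101, 83, 62]), (-77, [80, 66, 50]), (-75, [80, 59, 40]), (-72, [100, 74, 53]), (-70, [103, 72, 49]), (-67, [98, 69, 47]), (-65, [94, 67, 44]), (-62, [93, 65, 45]), (-60, [102, 72, 50]), (-57, [103, 72, 52]), (-55, [107, 78, 55]), (-52, [105, 72, 51]), (-50, [102, 74, 51]), (-47, [106, 76, 55])]
0.53 [(-130, [149, 121, 86]), (-128, [158, 126, 91]), (-125, [156, 130, 90])
[... 796 characters left out ...]
6, 133, 95]), (-120, [160, 131, 95]), (-118, [148, 119, 89]), (-115, [142, 103, 71]), (-112, [152, 106, 72]), (-110, [157, 110, 74]), (-107, [158, 106, 75]), (-105, [153, 104, 69]), (-102, [156, 107, 73]), (-100, [162, 109, 75]), (-97, [160, 109, 77]), (-95, [151, 103, 70]), (-92, [141, 103, 71]), (-90, [156, 125, 88]), (-87, [174, 142, 102]), (-85, [175, 143, 103]), (-82, [170, 138, 99]), (-80, [167, 136, 96]), (-77, [177, 144, 104]), (-75, [167, 136, 99]), (-72, [122, 100, 72]), (-70, [87, 71, 53]), (-67, [79, 64, 48]), (-65, [88, 62, 45]), (-62, [103, 74, 51]), (-60, [102, 73, 51]), (-57, [94, 65, 44]), (-55, [94, 67, 44]), (-52, [100, 70, 49]), (-50, [102, 72, 52]), (-47, [106, 72, 50])]
```

Call:
{"method": "arm_command", "body": {
  "series": [
    [0, 0, 0, 0, -8, -10, 0],
    [0, 0, 0, 1, -18, 0, 0],
    [0, 0, 0, 1.5, -28, 0, 0],
    [0, 0, 0, 1.5, -30, 0, 0],
    [0, 0, 0, 1.5, -32, 0, 0],
    [0, 0, 0, 1.5, -32, 0, 0],
    [0, 0, 0, 1.5, -32, 0, 0],
    [0, 0, 0, 1.5, -32, 0, 0],
    [0, 0, 0, 1.5, -30, 0, 0],
    [0, 0, 0, 1.5, -26, 0, 0],
    [0, 0, 0, 0, -16, 0, 0],
    [0, 0, 0, 0, -8.4, 0, 0]
  ]
}}

```text
clock: 22.67
ee_pos: [0.5288, -0.0857, 0.3666]
tool_rot: [[-0.995, -0.101, -0.0], [-0.101, 0.995, -0.0], [0.0, -0.0, -1.0]]
ft_force: [0.0, 0.1, -2.1]
opening: 0.0329
finger_force: 60.0
```

Call:
{"method": "arm_command", "body": {
  "series": [
    [0, 0, 0, 0, 0, 0, 0],
    [0, 0, 0, 0, 0, 0, 0],
    [0, 0, 0, 0, 0, 0, 0],
    [0, 0, 0, 0, 0, 0, 0],
    [0, 0, 0, 0, 0, 0, 0],
    [0, 0, 0, 0, 0, 0, 0]
  ]
}}

```text
clock: 23.17
ee_pos: [0.5288, -0.0821, 0.3659]
tool_rot: [[-0.994, -0.106, -0.001], [-0.106, 0.994, 0.001], [0.001, 0.001, -1.0]]
ft_force: [0.1, -0.2, -1.6]
opening: 0.0328
finger_force: 60.0
```

```bash
python3 - <<'E'
from h import *
s=manip.get_state();c=cap('wrist')
import pickle;pickle.dump((s,c),open('g.pkl','wb'))
print(s['clock'],s['ee_pos'],s['tool_rot'].round(4).tolist(),s['ft_force'],s['opening'],s['finger_force'])
f=c['frame'];hsv=cv2.cvtColor(f,cv2.COLOR_RGB2HSV)
# predicted panel edges px
for X in([.455,-.0853,.239],[.4575,-.1035,.239],[.602,-.069,.239],[.604,-.087,.239]): print(proj(c,np.array(X),s).round(1))
for r in range(150,300,10): print(r,' '.join('%3d,%d'%(v[2],v[1]//10) for v in hsv[r,250:390:5]))
E
```

```text
23.1667 [ 0.52883586 -0.08207225  0.36590046] [[-0.9944, -0.1058, -0.001], [-0.1058, 0.9944, 0.0006], [0.001, 0.0007, -1.0]] [ 0.07004341 -0.19450605 -1.63894309] 0.03283771286051957 59.99802242964506
[326.6 124.7]
[300.1 125.6]
[326.5 316. ]
[304.1 316. ]
150 197,12 199,12 199,12 200,12 201,16 208,16 195,16 191,15 209,16 205,16 204,16 214,13 234,11 228,12 241,11 240,11 126,13 137,15 132,15 133,16 140,15 138,15 139,16 131,16 152,12 151,11 152,12 149,12
160 217,12 218,12 220,12 215,12 189,15 195,16 184,15 199,15 207,15 206,15 204,15 194,13 234,11 228,11 226,11 241,11 118,13 136,15 129,16 132,16 140,15 141,15 140,16 131,16 151,12 151,12 152,11 151,11
170 199,12 201,12 203,12 206,12 165,14 200,15 182,16 197,16 207,15 207,15 207,15 188,13 233,11 228,12 225,12 225,11 115,14 134,15 130,15 133,16 140,15 138,15 140,16 129,16 150,12 149,12 149,12 147,11
180 235,11  77,1  75,1  76,1 104,10 199,16 185,16 193,15 208,15 208,15 205,16 198,14 232,11 229,11 224,12 224,12 108,14 135,15 130,15 134,15 142,15 139,16 137,15 125,15 117,7 118,7 120,7 118,7
190 229,11  49,1  31,0  44,0  81,9 201,15 196,15 1
[... 1339 characters left out ...]
,11 200,2 204,2 201,2 154,2 101,1 139,2 193,2 122,2 197,2 120,2 101,2 105,7 109,1 133,1 135,2 131,1 131,2 140,16 231,11 226,12 232,12 228,12 228,11
270 206,12 210,12 214,12 216,12 215,12 201,2 205,2 201,2 130,2 103,1 100,3  40,0  49,2  56,0  53,1  34,1 103,12  88,2  95,2 132,2 129,2 131,1 138,15 237,11 238,11 238,11 239,11 241,11
280 232,11 206,12 203,12 214,12 210,12 204,15 215,15  19,4  17,1  16,11  23,2  35,1  46,0  54,1  50,1  39,1  58,2  11,2  18,4  17,10  20,3 143,15 137,15 244,11 244,11 244,10 244,11 244,11
290 131,11 132,11 100,12  94,2  92,2  34,1  13,3   9,2  19,5  19,4  13,15 155,3 140,2 136,2 109,1  99,1  65,1  16,8   9,14  23,3  11,7 100,12 171,12  28,1  88,2  87,3 244,11 243,11
```

```bash
python3 - <<'E'
from h import *
import pickle
s,c=pickle.load(open('g.pkl','rb'));f=c['frame'];hsv=cv2.cvtColor(f,cv2.COLOR_RGB2HSV)
for r in(215,225,232,236,240):
    print(r,'L',hsv[r,272:292,2].tolist(),'panel',[(302+i,int(a[2]),int(a[1])) for i,a in enumerate(hsv[r,302:334])if i<9 or i>20],'R',hsv[r,338:360,2].tolist())
for r,cols in((215,(307,329)),(240,(307,329))):
    print([ (s['tool_rot'].T@(onz(c,(u,r),.239,s)-s['ee_pos'])*1000).round(1) for u in cols])
for u in (283,343): print((s['tool_rot'].T@(onz(c,(u,235),.366-.096,s)-s['ee_pos'])*1000).round(1))
E
```

```text
215 L [171, 192, 194, 195, 197, 194, 192, 191, 195, 197, 200, 200, 195, 192, 192, 198, 199, 205, 207, 209] panel [(302, 206, 158), (303, 205, 160), (304, 203, 160), (305, 207, 152), (306, 224, 128), (307, 241, 110), (308, 246, 109), (309, 245, 111), (310, 244, 110), (323, 151, 118), (324, 150, 121), (325, 150, 126), (326, 149, 120), (327, 150, 121), (328, 149, 118), (329, 146, 121), (330, 108, 158), (331, 137, 154), (332, 137, 158), (333, 138, 157)] R [122, 123, 123, 121, 120, 129, 133, 138, 138, 141, 141, 144, 142, 141, 138, 139, 140, 141, 139, 140, 140, 140]
225 L [144, 28, 26, 20, 16, 17, 22, 17, 13, 69, 174, 199, 198, 192, 189, 196, 199, 202, 206, 208] panel [(302, 206, 160), (303, 207, 158), (304, 203, 161), (305, 203, 156), (306, 215, 129), (307, 240, 112), (308, 245, 111), (309, 244, 112), (310, 244, 111), (323, 150, 124), (324, 150, 121), (325, 148, 121), (326, 148, 124), (327, 147, 123), (328, 147, 121), (329, 144, 127), (330, 110, 151), (331, 139, 160), (332, 139, 156), (333, 137, 156)] R [125, 123, 122, 122, 123, 129, 129, 87, 10, 20, 16, 20, 14, 19, 19, 19, 40, 104, 135, 
[... 1099 characters left out ...]
40 L [106, 105, 102, 101, 98, 94, 83, 34, 27, 27, 29, 28, 57, 147, 188, 193, 196, 199, 204, 209] panel [(302, 205, 158), (303, 203, 158), (304, 201, 162), (305, 196, 159), (306, 190, 137), (307, 237, 116), (308, 244, 110), (309, 243, 111), (310, 243, 110), (323, 151, 120), (324, 148, 122), (325, 150, 119), (326, 154, 123), (327, 155, 120), (328, 159, 119), (329, 152, 121), (330, 111, 154), (331, 137, 164), (332, 141, 154), (333, 138, 157)] R [123, 122, 122, 125, 122, 64, 19, 20, 18, 22, 16, 23, 49, 79, 89, 91, 91, 90, 92, 95, 103, 141]
[array([  9.4,  -9.7, 126.9]), array([  9.4,   6.6, 126.9])]
[array([-10. ,  -9.9, 126.9]), array([-10. ,   6.7, 126.9])]
[  3.3 -24.7  95.9]
[ 3.3 15.3 95.9]
```

Relative to the tool, the panel's middle is at y = −1.5 mm (width seen 17.5, given 18) and the pads' middle at −4.2 mm (gap seen 39, given 40). Shift +2.7 mm, then lower.

Call:
{"method": "arm_command", "body": {
  "series": [
    [0, 0, 0, 0, 2.7, 0, 0],
    [0, 0, 0, 0, 0, 0, 0],
    [0, 0, 0, 0, 0, 6, 0],
    [0, 0, 0, 0, 0, 9, 0],
    [0, 0, 0, 0, 0, 9, 0],
    [0, 0, 0, 0, 0, 9, 0],
    [0, 0, 0, 0, 0, 9, 0],
    [0, 0, 0, 0, 0, 9, 0],
    [0, 0, 0, 0, 0, 8, 0],
    [0, 0, 0, 0, 0, 6, 0],
    [0, 0, 0, 0, 0, 0, 0],
    [0, 0, 0, 0, 0, 0, 0]
  ]
}}

```text
clock: 24.22
ee_pos: [0.5283, -0.0802, 0.3005]
tool_rot: [[-0.995, -0.104, -0.002], [-0.104, 0.995, 0.001], [0.002, 0.001, -1.0]]
ft_force: [-0.2, 0.6, -1.5]
opening: 0.0326
finger_force: 60.0
```

Call:
{"method": "arm_command", "body": {
  "series": [
    [0, 0, 0, 0, 0, 0, 0],
    [0, 0, 0, 0, 0, 0, 0],
    [0, 0, 0, 0, 0, 0, 0],
    [0, 0, 0, 0, 0, 0, 0]
  ]
}}

```text
clock: 24.55
ee_pos: [0.5288, -0.0802, 0.3013]
tool_rot: [[-0.995, -0.104, -0.0], [-0.104, 0.995, 0.0], [0.0, 0.0, -1.0]]
ft_force: [-0.5, 0.4, -1.2]
opening: 0.0328
finger_force: 60.0
```

```bash
python3 - <<'E'
from h import *
s=manip.get_state();c=cap('wrist');sc=cap('scene')
import pickle;pickle.dump((s,c,sc),open('i.pkl','wb'))
print(s['clock'],s['ee_pos'],s['tool_rot'].round(4).tolist(),s['ft_force'],s['opening'],s['finger_force'])
hsv=cv2.cvtColor(c['frame'],cv2.COLOR_RGB2HSV)
for r in(205,215,225,232,240,248): print(r,' '.join('%d,%d'%(v[2],v[1]//10) for v in hsv[r,262:366:3]))
g=sc['frame'];u=proj(sc,np.array([.529,-.087,.239]));print(u)
g2=cv2.cvtColor(g,cv2.COLOR_RGB2HSV);x,y=u.astype(int)
for r in range(y-22,y+22,2): print(r,' '.join('%3d,%2d'%(v[2],v[1]//10) for v in g2[r,x-26:x+28:2]))
E
```

```text
24.55 [ 0.52876783 -0.08024573  0.30126034] [[-0.9945, -0.1043, -0.0002], [-0.1043, 0.9945, 0.0004], [0.0001, 0.0004, -1.0]] [-0.51650531  0.40972671 -1.21948615] 0.03275925816813017 60.00541811808944
205 205,15 201,15 203,16 206,16 198,16 207,15 213,15 218,15 216,15 214,16 212,16 215,15 225,11 239,11 237,11 235,11 232,11 230,11 229,11 228,11 239,11 242,11 208,12 136,16 141,15 136,16 132,15 129,15 134,15 144,15 146,15 145,16 142,16 141,15 143,15
215 204,15 202,16 200,15 207,15 198,15 202,16 212,15 215,15 218,16 215,16 213,16 212,16 203,12 238,11 236,11 234,11 232,11 230,11 229,11 228,11 226,12 226,12 176,12 141,15 143,15 138,15 131,16 128,15 134,15 142,15 146,15 145,15 145,15 139,16 146,15
225 204,15 204,15 199,16 199,16 27,1 14,9 17,3 217,16 218,16 216,16 210,16 212,16 192,13 237,11 235,11 233,11 233,11 230,11 227,11 227,11 228,12 226,12 172,12 141,15 144,15 136,16 131,15 126,15 16,8 20,7 16,4 111,13 139,15 142,15 145,15
232 201,16 205,15 184,11 113,2 105,2 38,2 35,3 35,3 218,16 215,16 213,15 213,15 202,14 237,11 235,11 233,11 232,11 230,12 228,11 226,12 227,11 224,11 169,12 140,15 
[... 4096 characters left out ...]
13 100,12 101,12  88,12  86,12  86,12  31, 7  97, 1  95, 1  94, 4  90,12  90,12  89,12 100,12 102,13 103,13  97,16 124,17
197 187,13 187,13  92,12  93,12  97,12  91,12  94,12  96,12  98,12 101,12 102,12  99,13  86,12  85,12  85,12  55,10  80, 5  89, 9  90,12  90,12  88,12 102,12  93,12 101,15  97,17  96,16  92,16
199 190,13 187,13  96,12  88,12  92,12  96,12  97,12 101,12 102,12 103,12  97,12  97,12  84,12  85,12  96,13 102,12 102,12  97,12  97,12  99,12  90,13  94,15  96,16  95,16  95,17  98,16 100,17
201 188,13 190,13 100,12  93,12  95,12 100,12 102,12 103,12 101,12  95,12  95,12  96,12  87,12 101,12 102,12 101,12 101,12 102,12  88,12  92,15  96,16  95,16  95,16  96,17 101,16 100,16  99,16
```

Astride and centred: the pads' middle and the panel's middle agree within 1 mm, no contact force, grip 60 N. Handing in.

```bash
python3 -c "
from workcell import manip
print(manip.hand_in())"
```

```text
the job is handed in; nothing more can be done
None
```

The job is handed in: the panel is gripped tight (crank wound until it stalled at about 13.6 rad), and the clamp is held wide open astride the middle of its top edge, pads about 25 mm below the edge and touching neither side; on the first approach a fingertip pressed a clamp handle with about 30 N, and I viewed 11 pictures instead of 10.

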